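# Post a repaired module through the sprung return chute

### The job

With one fingertip, press down the long bar beside the return chute and keep it down so that the sprung flap over its mouth stays open; with the other fingertip, push the small rectangular module along the deck and under the open flap until it has gone down into the chute. Then let the bar up so that the flap shuts, and move clear. Do not pick the module up, and leave the other things on the bench where they are.

Things in the scene. Friction and masses are not known exactly. Their poses are not given: they have to be found in the camera images.
- chute: Fixed grey sheet-metal return chute on the table. Origin: on the table surface, straight below the mouth, in the plane of the shut flap; x axis along the deck into the mouth (the way the module goes), z up. Its place and heading differ each run (x axis roughly along world +y). Lengths below are in mm, in this frame. A low tray with other parts stands at its +y side (x -127 to 67, y 30 to 100).
- deck_mid (a point): Middle of the deck's top (chute x -101, y 0): a flat aluminium strip 65 above the table, chute x -190 to -12, y -30 to 30, open from above. Two rails, 4 high, run along it at y = +/-23.5 and leave a 43 wide channel for the module.
- mouth (a point): Mouth of the chute: chute x 0, y 0, at deck height (65). From x = -12 a 40 degree slide leads down into the housing (x 0 to 132, y -30 to 30, 106 high, roofed). With clearly more than half its length past x = -12 the module tips and slides in by itself, to rest at x 30 to 130, below z 55. Beside the mouth a linkage box (x -4 to 36, y -77 to -31, 103 high) ends the bar.
- module: The part to push: plain aluminium block with a black panel on top, 60 long (its x axis, along the deck), 36 wide, 22 high, 0.10 to 0.20 kg, loose in the channel on the deck, short of the mouth. Origin: centre of its underside (65 above the table on the deck); x axis towards the mouth. Push it at the middle of its rear end, the one away from the mouth.
- bar_top (a point): Centre of the top of the press bar: flat aluminium, 176 long (chute x -186 to -10), 30 wide (y -74 to -44; centre line 59 from the deck's). Top 89 above the table at rest, 73 when fully down: 8 above the deck, so that a fingertip resting on it is level with the module's lower half. It can be pressed anywhere along its length, and a fingertip can slide along it.
- bar (a joint): How far the press bar is pressed straight down, m: 0 up at rest, 0.016 fully down (stop). A spring raises it when let go: 3.5 N to start, about 7 N fully down. It works the flap through a linkage.
- flap (a joint): Angle of the flap, rad: 0 shut, 2.6 with the bar fully down, in proportion. Steel plate 47 wide, 30 deep, hinged at its top edge in the mouth plane, 100 above the table. Shut, no module can pass or push it in. It swings out over the deck and up, sweeping 30 in front of the mouth: keep the module's front 35 short of the mouth until it is open. Open, it sticks out 16 and stands up to 126 high.
- relay: Bystander: round aluminium can, 33 across its black foot, 34 high, standing in the chute's side tray. Origin: centre of underside.
- connector: Bystander: stepped round brass connector, 30 across, 32 high, standing in the side tray. Origin: centre of underside.
- multimeter: Bystander: orange multimeter lying on the table, 150 x 80 x 40, with a dial 10 high. Origin: centre of underside.
- screwdriver: Bystander: screwdriver lying on the table.
- wrench: Bystander: open-ended wrench lying on the table.
- jar: Bystander: white plastic jar, 56 across, 70 high. Origin: centre of underside.
- spool: Bystander: wire spool standing on its flange, 70 across, 40 high. Origin: centre of underside.
Mind the look-alikes: they are no part of the job. Leave any orange or turquoise look-alike of the module alone.

How it is judged:
By the outcome, as a careful person would: the job done as asked, in the order asked, and still so for the second after the job is handed in, with the robot touching nothing.
It also fails if it takes over 48 s, if anything falls off the work surface, if the arm or the gripper's body presses on something with over 40 N, if the wrist force passes 120 N, or if a joint passes its speed limit or range.

### The arm

A 7-joint arm with a two-finger parallel gripper is mounted at the origin on the work surface. World frame = base frame: x ahead of the robot, y to its left, z up, the work surface at z = 0. Lengths are in m, angles in rad, forces in N, time in s.
With the tool pointing down it reaches from about 0.4 to 0.85 m from the base axis. Payload 10.4 kg.
Tool frame: the origin (TCP) lies at the very end of the fingers, on their centre line; the grasp point (between the pads) lies 19 mm behind it; z points along the fingers, y is the line along which they close (so a half turn about z gives the same grasp; the last joint's range is limited). The gripper opens to 87 mm and grips with 3 to 60 N. Pads are 19 mm wide; open, the fingers measure 117 mm over their backs; the gripper's body (75 mm by 190 mm) begins 51 mm behind the grasp point.
Start: joints at [-1.326, 0.332, -0.065, 1.46, 0.022, 1.35, -0.088], TCP at [0.165, 0.603, 0.223] pointing down, gripper open.
Joint ranges: [-2.6, 2.6], [-0.5, 2.12], [-1.47, 1.34], [0.16, 2.42], [-1.27, 4.41], [0.06, 2.06], [-2.6, 2.6]. Speed limits (rad/s): [2.22, 2.22, 2.79, 2.79, 3.14, 3.14, 3.14].

### API

Orientations are given as a unit quaternion [x, y, z, w].
In Python, from bench import * gives the robot as it stands.
- The arm moves only by the tool step_arm, never from a script. Its arguments are lists of equal length, an entry for each row: "delta_pos": the shift along the world's x, y, z in units of 25 mm (1.0 is 25 mm), a list of three; "turn": the turn about the world's z in units of 0.12 rad (1.0 is 0.12 rad). In form: {"delta_pos": [[tx, ty, tz], ...], "turn": [turn, ...]}. A call has 1 to 12 rows; each row shifts and turns the commanded pose from where the row before left it; what a row does not reach is not made up. A row lasts 1/10 s, in which the tool goes at most 50 mm and 8.59 degrees, less where a joint would pass 70% of its speed; a pose out of reach is approached as far as the arm can. A call with a number of a shift or a turn outside -1 to 1 is refused whole. A call with a gripper value outside its range is refused whole. "grip" is the closure, from 0 (fully open) to 1 (shut), set as the call begins (left out, the last holds). The fingers move at their own pace and stop on an object; "newtons" is the grip in N (left out, the last holds). Time passes only in rows, so rows that do not move let the fingers close. It gives the time, the measured TCP pose, the force, the opening and the grip force at its end, in the units of the state.
- read_state(): the state, without advancing time (a new reading comes with each control period).
- camera(name): name is "side" or "top"; returns a dict with "image" (400x640x3 uint8, red, green, blue), "z_map" (400x640 float32, m along the optical axis (not along the pixel's ray), 0 where there is no reading), "mtx" (3x3 intrinsics, pixels), "dist" ([k1, k2, p1, p2, k3] as OpenCV has them; the pictures are not rectified), "view" (4x4, takes a point from world to camera coordinates). Camera axes: x right, y up, looking along -z (the intrinsics and any distortion apply to the point x, -y, -z); pixel columns grow to the right and rows downward; lengths in m; the calibration is good to about 2 mm. A picture is of the moment at which its call begins.
- close_job(): hands the job in; it is judged then, once.
The state is a dict: "time": time; "joint_positions": joint angles; "joint_vel": joint speeds; "joint_torque": joint torques, N m; "ee_pos": TCP position; "eef_rot": TCP orientation; "ft_force": force on the tool from outside, world axes, zero at the start; "torque": the same for the moment, N m; "width": finger opening in m; "grip_force": force on a finger pad.
Only numpy, scipy, OpenCV 4.12 (cv2) and the standard library are available. Lean on these libraries where they do the work, as an engineer would, in place of code of your own. Each camera call takes 0.05 s, during which the arm holds its last target. There are 200 camera calls.

## Working session

There is one attempt and no reset: what is moved stays moved. The work goes in short steps, Python scripts to look and compute and a tool call to move; the robot and the scene stay as the last step left them, time stands still between calls to the robot, and variables do not carry over. Pictures are saved under pics/ and viewed, at most 10 in all, crops included, and the job is handed in when it is done.

Besides the shell and the picture viewer there is one more tool, called as name(argument=value, ...), one argument or row to a line, values as JSON. step_arm: Moves the arm, as the interface text tells. Shifts and turns lie within -1 to 1; 1 stands for 25 mm of shift or 0.12 rad of turn. Its arguments: {"type":"object","properties":{"delta_pos":{"type":"array"},"turn":{"type":"array"},"grip":{"type":"number"},"newtons":{"type":"number"}},"required":["delta_pos","turn"]}

```bash
mkdir -p pics; cat > h.py <<'E'
from bench import *
import numpy as np, cv2
def shot(n,f=None):
    c=camera(n)
    if f: cv2.imwrite(f'pics/{f}.png',c['image'][:,:,::-1])
    return c
def cloud(c):
    # world point per pixel from z_map
    h,w=c['z_map'].shape
    u,v=np.meshgrid(np.arange(w),np.arange(h))
    p=cv2.undistortPoints(np.stack([u,v],-1).reshape(-1,1,2).astype(np.float64),c['mtx'],np.array(c['dist'])).reshape(h,w,2)
    z=c['z_map']
    P=np.stack([p[...,0]*z,-p[...,1]*z,-z,np.ones_like(z)],-1)
    return (P@np.linalg.inv(c['view']).T)[...,:3]
def ray(c,uv,z):
    p=cv2.undistortPoints(np.array(uv,float).reshape(-1,1,2),np.array(c['mtx']),np.array(c['dist'])).reshape(-1,2)
    I=np.linalg.inv(c['view']);o=I[:3,3]
    d=np.c_[p[:,0],-p[:,1],-np.ones(len(p))]@I[:3,:3].T
    return o+d*((z-o[2])/d[:,2])[:,None]
E
python3 - <<'E'
from h import *
for n in('top','side'):
    c=shot(n,n+'0'); print(n,np.linalg.inv(c['view'])[:3,3].round(3),(c['z_map']>0).mean())
    np.savez(n+'0.npz',**c)
s=read_state();print(s['time'],s['ee_pos'],s['eef_rot'],s['width'])
E
```

```text
top [0.369 0.019 1.254] 0.99595703125
side [ 0.036 -0.753  1.018] 0.9961171875
0.1 [0.16530518 0.6023994  0.22186231] [ 1.33470697e-01  9.91052575e-01 -6.04796338e-04 -3.90078115e-05] 0.08661400748883336
```

View pics/top0.png

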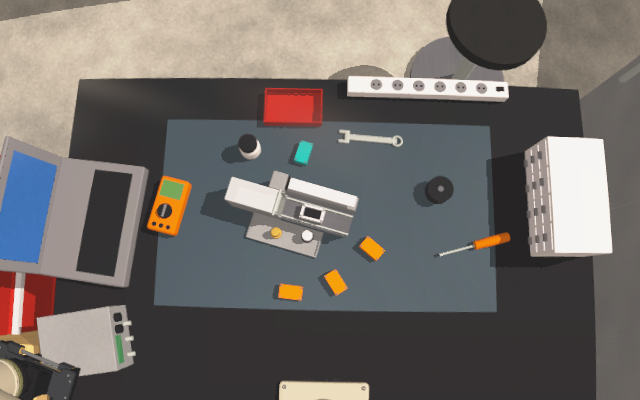

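View pics/side0.png

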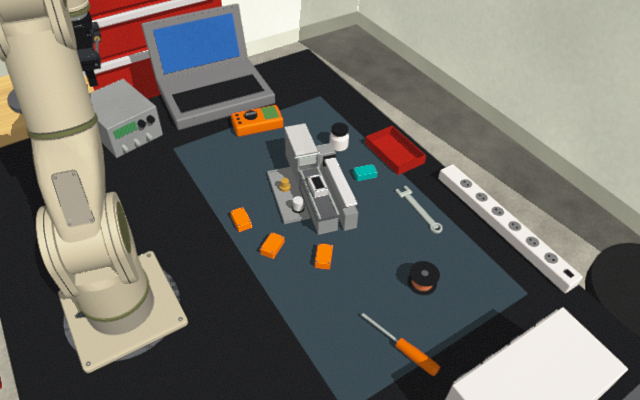

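The top view shows the chute with its housing at px (253,195), the bar from (288,183) to (357,203), and the module on the deck at (312,213). The tray with the two parts is at (285,235). Next I measure using depth and rays.

```bash
python3 - <<'E'
from h import *
for n in('top','side'):
    c=dict(np.load(n+'0.npz'));P=cloud(c);
    roi=(P[...,0]>.45)&(P[...,0]<.8)&(P[...,1]>-.1)&(P[...,1]<.35)
    print(n,'table z',np.median(P[...,2][roi]))
    for nm,a,b in(('bar/mod',.08,.097),('roof',.1,.115),('deck',.06,.0705)):
        m=(roi&(P[...,2]>a)&(P[...,2]<b)).astype(np.uint8)
        k,L,st,ce=cv2.connectedComponentsWithStats(m,connectivity=4)
        for i in range(1,k):
            if st[i,4]<60: continue
            Q=P[L==i]; r=cv2.minAreaRect((Q[:,:2]*1000).astype(np.float32))
            print(nm,st[i,4],'px',ce[i].round(0),'c',np.round(r[0],1),'sz',np.round(r[1],1),'ang',round(r[2],1),'z',np.median(Q[:,2]).round(4))
c=dict(np.load('top0.npz'));s=dict(np.load('side0.npz'))
a=cv2.resize(c['image'][165:265,215:375],None,fx=4,fy=4,interpolation=2)
b=cv2.resize(s['image'][115:240,260:370],None,fx=3.2,fy=3.2,interpolation=2)
w=max(a.shape[1],0);o=np.zeros((400,640+0,3),np.uint8);o[:a.shape[0],:a.shape[1]]=a
cv2.imwrite('pics/crop.png',o[:,:,::-1])
E
```

```text
top table z 0.0010247218727434948
bar/mod 813 px [322. 192.] c [600.4  16.1] sz [175.7  31.3] ang 75.0 z 0.087
bar/mod 333 px [312. 213.] c [546.9  40.2] sz [60.2 36.3] ang 76.5 z 0.0855
roof 1373 px [256. 193.] c [607.4 179.7] sz [137.8 108.4] ang 73.3 z 0.104
deck 228 px [248. 143.] c [732.7 213.5] sz [45.5 48.4] ang 35.3 z 0.0678
deck 1205 px [316. 216.] c [543.7  32.1] sz [184.9  60.7] ang 74.7 z 0.0641
side table z 0.005580463086693688
bar/mod 775 px [335. 177.] c [565.6  35.6] sz [204.1 106.4] ang 74.2 z 0.0899
bar/mod 270 px [318. 184.] c [544.3  37.1] sz [64.5 37. ] ang 76.6 z 0.0881
roof 921 px [306. 142.] c [605.7 178.4] sz [144.8 110.6] ang 72.8 z 0.1062
deck 834 px [319. 197.] c [542.5  33. ] sz [199.9  61.7] ang 74.6 z 0.0662
```

View pics/crop.png

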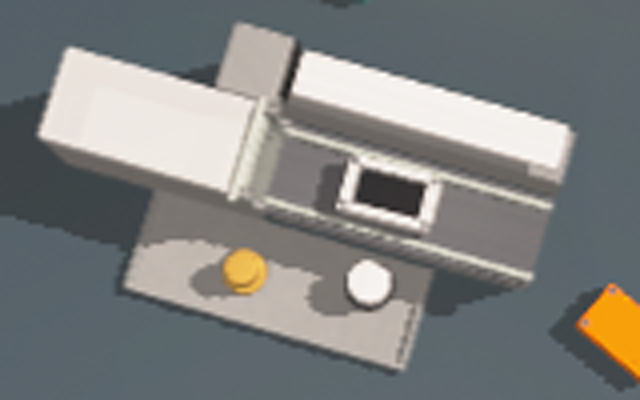

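step_arm(
  delta_pos=[
    [0.63,-1,0],
    [0.63,-1,0],
    [0.63,-1,0],
    [0.63,-1,0],
    [0.63,-1,0],
    [0.63,-1,0],
    [0.63,-1,0],
    [0.63,-1,0],
    [0.63,-1,0],
    [0.63,-1,0],
    [0.63,-1,0],
    [0.63,-1,0],
  ],
  turn=[-0.52,-0.52,-0.52,-0.52,-0.52,-0.52,-0.52,-0.52,-0.52,-0.52,-0.52,-0.52],
  grip=0.494,
)

```text
time: 1.3
ee_pos: [0.3555, 0.3006, 0.2226]
eef_rot: [0.489, 0.872, 0.0, -0.0]
ft_force: [0.2, -0.3, -0.3]
width: 0.0441
grip_force: 0.0
```

step_arm(
  delta_pos=[
    [0.63,-1,0],
    [0.63,-1,0],
    [0.63,-1,0],
    [0.63,-1,0],
    [0.63,-1,0],
    [0.63,-1,0],
    [0.63,-1,0],
    [0.63,-1,0],
    [0.63,-1,0],
    [0.63,-1,0],
    [0.63,-1,0],
    [0.63,-1,0],
  ],
  turn=[-0.52,-0.52,-0.52,-0.52,-0.52,-0.52,-0.52,-0.52,-0.52,-0.52,-0.52,-0.52],
)

```text
time: 2.5
ee_pos: [0.5438, 0.0003, 0.2227]
eef_rot: [0.774, 0.633, 0.0, 0.0]
ft_force: [0.1, -0.6, -0.1]
width: 0.0441
grip_force: 0.0
```

step_arm(
  delta_pos=[
    [0.6,-0.9,0],
    [0,0,-1],
    [0,0,-1],
    [0,0,-1],
    [0,0,-1],
    [0,0,0],
    [0,0,0],
  ],
  turn=[-0.52,0,0,0,0,0,0],
)

```text
time: 3.2
ee_pos: [0.5584, -0.0207, 0.1231]
eef_rot: [0.792, 0.61, -0.0, 0.0]
ft_force: [0.5, 0.3, 0.7]
width: 0.0438
grip_force: 0.0
```

```bash
python3 - <<'E'
from h import *
c=shot('top');s=shot('side');np.savez('top1.npz',**c)
a=cv2.resize(c['image'][165:265,245:375],None,fx=3,fy=3,interpolation=2)
b=cv2.resize(s['image'][100:240,260:380],None,fx=3,fy=3,interpolation=2)
o=np.zeros((420,760,3),np.uint8);o[:300,:390]=a;o[:420,400:760]=b
cv2.imwrite('pics/c1.png',o[:,:,::-1])
st=read_state();print(st['ee_pos'],st['eef_rot'],st['ft_force'],st['width'],st['time'])
O=np.array([.5689,.1262]);u=np.array([.2588,.9659]);v=np.array([-u[1],u[0]])
d=np.array(st['ee_pos'][:2])-O;print(d@u,d@v)
E
```

```text
[ 0.55921503 -0.02023849  0.12414102] [7.92159133e-01 6.10313617e-01 9.26667627e-04 5.81593422e-04] [ 0.22371369  0.07840269 -0.22958138] 0.0441815433461125 3.3
-0.14395141159383185 -0.028543568511131122
```

View pics/c1.png

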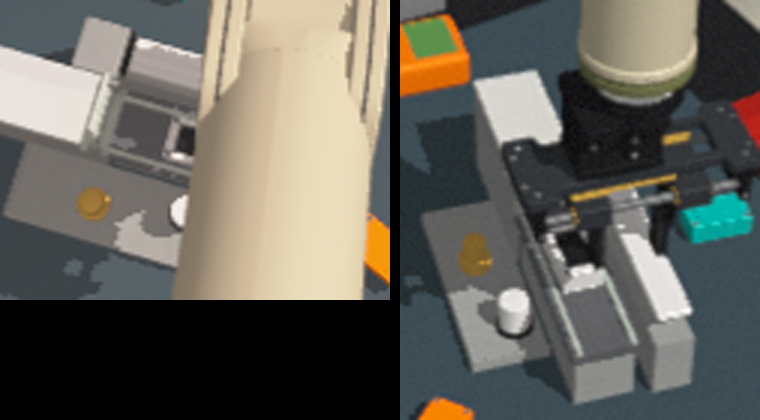

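The close-up shows both fingers above the bar and the deck at crop px (600,245) and (660,245). Parallax shifts them relative to the deck, so I check the fingers against the depth data.

```bash
python3 - <<'E'
from h import *
s=shot('side');P=cloud(s)
O=np.array([.5689,.1262]);u=np.array([.2588,.9659]);v=np.array([-u[1],u[0]])
d=P[...,:2]-O;X=d@u*1000;Y=d@v*1000;Z=P[...,2]*1000
dark=s['image'].max(2)<80
m=((X>-190)&(X<-80)&(Y>-110)&(Y<60)&(Z>118)&(Z<150)&dark).astype(np.uint8)
k,L,st,ce=cv2.connectedComponentsWithStats(m)
for i in range(1,k):
    if st[i,4]<12: continue
    q=L==i;print(st[i,4],[np.percentile(A[q],[5,50,95]).round(0) for A in(X,Y,Z)])
E
```

```text
47 [array([-157., -152., -134.]), array([-58., -52., -49.]), array([127., 140., 149.])]
42 [array([-158., -153., -133.]), array([-6.,  2.,  4.]), array([128., 137., 146.])]
```

step_arm(
  delta_pos=[
    [0,0,-0.6],
    [0,0,-0.5],
    [0,0,-0.3],
    [0,0,-0.3],
    [0,0,-0.3],
    [0,0,0],
    [0,0,0],
  ],
  turn=[0,0,0,0,0,0,0],
)

```text
time: 4.05
ee_pos: [0.558, -0.0196, 0.0733]
eef_rot: [0.792, 0.611, -0.0, -0.001]
ft_force: [-9.5, 0.9, 17.1]
width: 0.0439
grip_force: 8.6
```

```bash
python3 - <<'E'
from h import *
s=shot('side');P=cloud(s);t=shot('top')
O=np.array([.5689,.1262]);u=np.array([.2588,.9659]);v=np.array([-u[1],u[0]])
for c in(s,t):
    P=cloud(c);d=P[...,:2]-O;X=d@u*1000;Y=d@v*1000;Z=P[...,2]*1000
    m=(X>-180)&(X<-20)&(Y>-68)&(Y<-50)&(Z<100);print('barZ',np.median(Z[m]),m.sum())
    m=(X>-30)&(X<5)&(abs(Y)<20)&(Z>85)&(Z<135);print('flap',m.sum(),Z[m].max(initial=0),X[m].min(initial=0))
st=read_state();print(st['ee_pos'],st['ft_force'],st['width'],st['time'])
E
```

```text
barZ 74.55657628918044 136
flap 50 131.07337484951464 -22.12360919739962
barZ 71.70618843874466 135
flap 120 129.27543021440903 -16.963612546572232
[ 0.55798058 -0.0196253   0.07324711] [-8.94640608  1.37340736 17.12501473] 0.043919656996063275 4.15
```

step_arm(
  delta_pos=[
    [0.104,0.386,0],
    [0.104,0.386,0],
    [0.104,0.386,0],
    [0.104,0.386,0],
    [0.104,0.386,0],
    [0.104,0.386,0],
    [0.104,0.386,0],
    [0,0,0],
  ],
  turn=[0,0,0,0,0,0,0,0],
)

```text
time: 4.95
ee_pos: [0.578, 0.0468, 0.0734]
eef_rot: [0.792, 0.61, 0.001, 0.001]
ft_force: [0.1, -2.7, 9.0]
width: 0.0438
grip_force: 4.4
```

```bash
cat > chk.py <<'E'
from h import *
O=np.array([.5689,.1262]);u=np.array([.2588,.9659]);v=np.array([-u[1],u[0]])
for n in('side','top'):
    P=cloud(shot(n));d=P[...,:2]-O;X=d@u*1000;Y=d@v*1000;Z=P[...,2]*1000
    m=(X>-180)&(X<-20)&(Y>-68)&(Y<-50)&(Z<100);print(n,'barZ',np.median(Z[m]),m.sum())
    m=(X>-30)&(X<5)&(abs(Y)<20)&(Z>85)&(Z<135);print('flap',m.sum(),Z[m].max(initial=0),X[m].min(initial=0))
    m=(X>-185)&(X<0)&(abs(Y)<17)&(Z>76)&(Z<95);print('mod',m.sum(),np.percentile(X[m],[2,50,98]) if m.sum() else '')
st=read_state();d=st['ee_pos'][:2]-O
print('tcp',d@u,d@v,st['ee_pos'],st['ft_force'],st['width'],st['time'])
E
python3 chk.py
```

```text
side barZ 74.49691220775279 277
flap 8 90.31160644770098 -24.693437404398978
mod 97 [-87.02282883 -62.96492586 -15.09416544]
top barZ 70.9291515272199 153
flap 0 0.0 0.0
mod 0 
tcp -0.07429235244365434 -0.029314403634220085 [0.57798846 0.04684971 0.07335735] [ 0.69528606 -2.59503382  7.90561343] 0.04400499619756865 5.05
```

step_arm(
  delta_pos=[
    [0.104,0.386,-0.04],
    [0.104,0.386,0],
    [0.104,0.386,0],
    [0.104,0.386,0],
    [0,0,0],
    [0,0,0],
    [0,0,0],
  ],
  turn=[0,0,0,0,0,0,0],
)

```text
time: 5.75
ee_pos: [0.5892, 0.0841, 0.0732]
eef_rot: [0.793, 0.61, 0.001, 0.002]
ft_force: [0.5, -5.8, 13.1]
width: 0.0441
grip_force: 6.5
```

```bash
python3 chk.py; python3 - <<'E'
from h import *
b=shot('side')['image'][100:240,260:380];cv2.imwrite('pics/c2.png',cv2.resize(b,None,fx=4,fy=4,interpolation=2)[:,:,::-1])
E
```

```text
side barZ 74.42505594047199 302
flap 5 128.43994404460977 -19.103490091498955
mod 25 [-48.64208245 -45.17475276 -34.18543386]
top barZ 71.3628096197817 298
flap 0 0.0 0.0
mod 0 
tcp -0.035371531942799295 -0.03047732185260615 [0.5891851  0.08414459 0.07318294] [ 0.54324798 -5.59536789 13.4205649 ] 0.044166581827970106 5.85
```

View pics/c2.png

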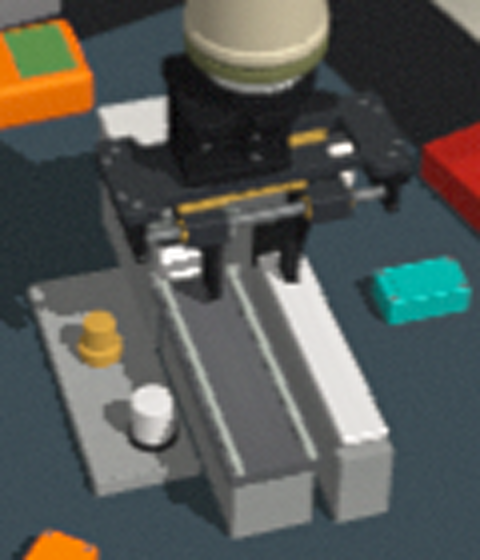

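The deck behind the fingers is empty at crop px (250,400), and one finger is at the mouth at (213,290). I slide back with the bar still held down to check that the module went in.

step_arm(
  delta_pos=[
    [-0.2,-0.77,0],
    [-0.2,-0.77,0],
    [-0.2,-0.77,0],
    [-0.2,-0.77,0],
    [0,0,0],
    [0,0,0],
  ],
  turn=[0,0,0,0,0,0],
)

```text
time: 6.5
ee_pos: [0.5685, 0.0079, 0.0732]
eef_rot: [0.792, 0.61, 0.001, 0.001]
ft_force: [-3.3, -3.6, 16.1]
width: 0.0439
grip_force: 8.3
```

```bash
python3 chk.py; python3 - <<'E'
from h import *
b=shot('side')['image'][100:210,260:360];t=shot('top')['image'][165:265,245:345]
o=np.zeros((440,800,3),np.uint8);o[:,:400]=cv2.resize(b,(400,440),interpolation=2);o[:400,400:]=cv2.resize(t,(400,400),interpolation=2)
cv2.imwrite('pics/c3.png',o[:,:,::-1])
E
```

```text
side barZ 74.72219401084202 221
flap 25 130.14245644546307 -21.846092629129902
mod 28 [-129.31010295 -123.48326168 -106.33624537]
top barZ 70.4706350131441 26
flap 117 128.72172751944387 -16.72816476493728
mod 0 
tcp -0.1143376197318982 -0.030202183266889 [0.56848169 0.0079379  0.07321275] [-3.4250807  -3.80172958 17.38756025] 0.04404195169781515 6.6
```

View pics/c3.png

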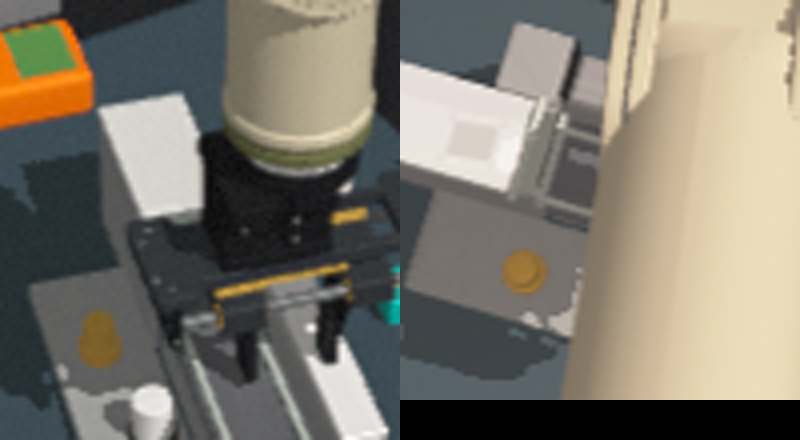

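The deck is empty up to the open flap at (540,150). Before releasing, I check the depth just outside the flap.

```bash
python3 - <<'E'
from h import *
O=np.array([.5689,.1262]);u=np.array([.2588,.9659]);v=np.array([-u[1],u[0]])
for n in('top','side'):
    P=cloud(shot(n));d=P[...,:2]-O;X=d@u*1000;Y=d@v*1000;Z=P[...,2]*1000
    for a in range(-45,10,5):
        m=(X>a)&(X<a+5)&(abs(Y)<15)&(Z<110)
        if m.any(): print(n,a,m.sum(),np.percentile(Z[m],[5,50,95]).round(0))
E
```

```text
top -45 4 [63. 64. 66.]
top -40 20 [60. 64. 66.]
top -35 22 [60. 63. 66.]
top -30 22 [60. 64. 66.]
top -25 22 [59. 63. 65.]
top -20 23 [61. 63. 66.]
top -15 22 [59. 62. 66.]
top -10 4 [ 57.  59. 101.]
top -5 15 [100. 106. 109.]
top 0 24 [ 98. 102. 103.]
top 5 19 [ 99. 103. 106.]
side -45 5 [63. 66. 66.]
side -40 2 [65. 66. 67.]
side 5 5 [106. 109. 110.]
```

The module has gone in: bare deck and slide are visible. Now I release the bar and move clear.

step_arm(
  delta_pos=[
    [0,0,0.2],
    [0,0,0.3],
    [0,0,0.4],
    [0,0,0.8],
    [0,0,1],
    [0,0,1],
    [0,0,1],
    [0,0,1],
  ],
  turn=[0,0,0,0,0,0,0,0],
)

```text
time: 7.6
ee_pos: [0.5663, 0.0098, 0.2151]
eef_rot: [0.792, 0.611, -0.0, -0.0]
ft_force: [1.1, -0.7, -0.4]
width: 0.0439
grip_force: 0.0
```

step_arm(
  delta_pos=[
    [-0.3,-1,0.3],
    [-0.3,-1,0.3],
    [-0.3,-1,0.3],
    [-0.3,-1,0.3],
    [-0.3,-1,0],
    [-0.3,-1,0],
    [-0.3,-1,0],
    [-0.3,-1,0],
    [-0.3,-1,0],
    [0,0,0],
    [0,0,0],
    [0,0,0],
  ],
  turn=[0,0,0,0,0,0,0,0,0,0,0,0],
)

```text
time: 8.8
ee_pos: [0.4998, -0.2142, 0.2439]
eef_rot: [0.791, 0.611, 0.0, -0.0]
ft_force: [0.2, -0.4, -0.2]
width: 0.0438
grip_force: 0.0
```

```bash
python3 chk.py; python3 - <<'E'
from h import *
t=shot('top')['image'][110:310,200:440]
cv2.imwrite('pics/c4.png',cv2.resize(t,(720,600),interpolation=2)[:,:,::-1])
E
```

```text
side barZ 89.4480855864389 76
flap 112 110.76184877337836 -8.975877575518009
mod 62 [-6.94525207 -3.63681533 -0.2466644 ]
top barZ 86.97313165871346 439
flap 54 105.47214224642599 -2.1066083464453973
mod 12 [-2.43603315 -1.45697468 -0.89553436]
tcp -0.3467901442260174 -0.021423933134512692 [ 0.49983996 -0.21432946  0.24395248] [ 0.03976183 -0.67969457 -0.78063728] 0.043953983081344475 8.9
```

View pics/c4.png

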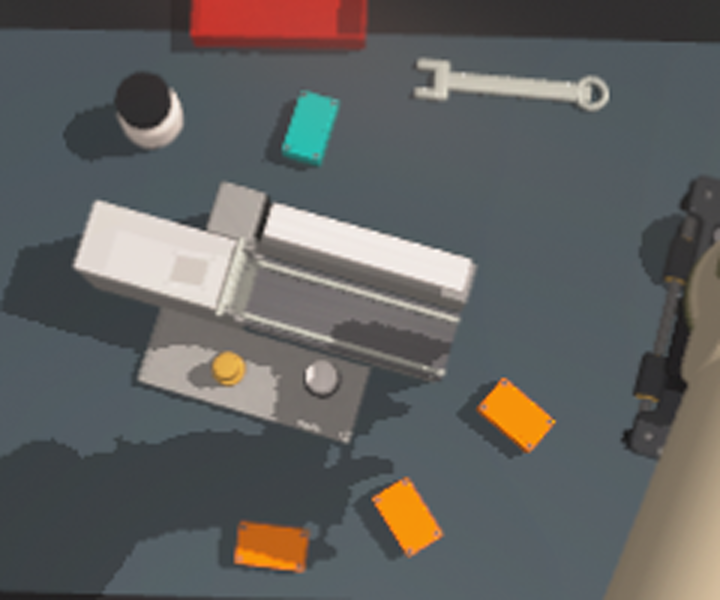

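The bar is up (368,250), the flap is shut (235,280), the deck is empty, and the other things are where they were. Spool is at the right edge under the gripper, at least 0.2 m below it, and untouched.

```bash
python3 -c "
from bench import *
print(close_job())"
```

```text
the job is handed in; nothing more can be done
None
```

The module was pushed under the open flap and went down into the chute; the bar is back up, the flap is shut, the arm is clear with nothing else seen to have moved, and the job was handed in at about 9 s.

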